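Eject a resin mount from its sloping holder into the sample tray

ROBOT

A 6-joint arm with a two-finger parallel gripper is mounted at the origin on the work surface; the furniture and walls round the work are solid. World frame = base frame: x ahead of the robot, y to its left, z up, the work surface at z = 0. Lengths are in mm, angles in degrees, forces in N, time in s.
With the tool pointing down it reaches from about 300 to 850 mm from the base axis. Payload 4.2 kg.
Tool frame: the origin (TCP) lies at the centre of the arm's flange, where the gripper is bolted on; the fingertips stand 191 mm ahead of it and the grasp point (between the pads) lies 172 mm ahead of it; z points along the fingers, x is the direction in which the jaws open and shut, and the axes are right-handed (so a half turn about z gives the same grasp; the last joint's range is limited). The gripper opens to 91 mm and grips with 3 to 60 N. Pads are 32 mm wide; open, the fingers measure 118 mm over their backs; the gripper's body (76 mm by 178 mm) begins 60 mm behind the grasp point.
Start: joints at [-67.895, 18.312, 89.639, -0, 72.044, -1.146], TCP at [226.982, -528.301, 404.776] pointing down, gripper open.
Joint ranges: [-177.97, 177.97], [-48.28, 115.42], [12.27, 149.76], [-77.06, 257.06], [2.81, 150.46], [-146.56, 146.56]. Speed limits (degrees/s): [147.25, 147.25, 180, 180, 180, 180].

INTERFACE

Orientations are given as [roll, pitch, yaw] about the fixed x, y, z axes, in that order (R = Rz(yaw) Ry(pitch) Rx(roll)).
In Python, from workcell import telemetry, imaging, env gives the robot as it stands. The module is installed in compiled form; this text tells all that it offers.
- The arm moves only by the tool jog_arm, never from a script. Its argument "series" is a list of rows, each a list of 3 entries, a list of its own where there are three numbers: the shift along the world's x, y, z in mm, then the turn, a rotation vector about the world's x, y, z in rad, then the opening, from 0 (shut) to 1 (fully open). In form: [[[x, y, z], [ax, ay, az], jaw], ...]. A call has exactly 5 rows; each row is the pose to reach, as a shift and turn from the pose measured when the call began; what a row does not reach only later rows make up. A row lasts 1/12 s, in which the tool goes at most 41.7 mm and 7.16 degrees, less where a joint would pass 70% of its speed; a pose out of reach is approached as far as the arm can. A call with a gripper value outside its range is refused whole. The fingers move at their own pace and stop on an object; "squeeze" is the grip in N (left out, the last holds). Time passes only in rows, so rows that repeat a pose let the fingers close, or fill a call up. It gives the time, the measured TCP pose, the force and the opening at its end, in the units of the state.
- telemetry.state(): the state, without advancing time (a new reading comes with each control period).
- imaging.grab_frame(name): name is "side" or "top"; returns a dict with "pixels" (400x640x3 uint8, red, green, blue), "fov_y" (degrees; the focal length in pixels is half the picture's height over the tangent of half this angle, whatever the lens; pixels are square), "cx", "cy" (the principal point, pixels), "R" (3x3) and "t" (3): a world point X has camera coordinates R X + t. Camera axes: x right, y down, z forward; pixel columns grow to the right and rows downward; lengths in mm; the calibration is good to about 2 mm. A picture is of the moment at which its call begins. There is no depth.
- env.job_done(): hands the job in, once; it reports no verdict.
The state is a dict: "time_s": time; "qpos": joint angles; "qvel": joint speeds; "effort": joint torques, N m; "ee_pos": TCP position; "ee_rot": TCP orientation; "force": force on the tool from outside, world axes, zero at the start; "torque": the same for the moment, N m; "gripper_width": finger opening in mm.
Only numpy, scipy, OpenCV 4.12 (cv2) and the standard library are available. Lean on these libraries where they do the work, as an engineer would, in place of code of your own. Each camera call takes 0.05 s, during which the arm holds its last target.

TASK

Push the ejector lever at the side of the sloping holder all the way down, so that the round resin mount is raised out of its well. Then take the mount and set it down flat, polished face up, in the middle of the empty compartment of the white tray. Do not drop it, and leave the two mounts that are already in the tray where they are.

Things in the scene. Friction and masses are not known exactly. Their poses are not given: they have to be found in the camera images.
- well_mouth (a point): Middle of the mouth of the round well in the holder's sloping face, 98 mm above the bench. Its z axis is the well's axis, pointing out of it: 26 degrees from vertical, leaning towards the robot. Its y axis is level, across the slope; x points up the slope. Face 90 mm along the slope, 80 mm wide. Well 33 mm wide, 26 mm deep, with a 22 mm ejector hole in its floor.
- ejector_lever (a joint): Rocking steel lever under the holder, hinged at the right (-y) edge of the sloping face. Value in rad: 0 with the pad up, 0.34 at the stop, pad fully down; starts at 0 to 0.03. Pushing the pad down raises a pin through the ejector hole; at the stop the mount stands about 14 mm proud of the face. Stiff (about 3 to 5 N at the pad); it stays where it is left.
- lever_pad (a point): Centre of the top of the lever's round black pad (30 mm wide), which lies 130 mm from the well mouth along the well_mouth frame's -y; the point moves with the lever. The pad travels 27 mm to the stop, along the negative z axis of well_mouth (into the slope).
- mount_center (a point): Centre (half-way up) of the resin mount to be ejected: a plain grey cylinder, 30 mm diameter x 25 mm high, about 35 g, its z axis pointing out of the polished face, which has a small dark slice of rock in it. At the start it stands in the well, polished face outward, about 1 mm below the sloping face; once raised it may lean a few degrees in the well.
- empty_place (a point): Middle of the floor of the empty compartment, 4 mm above the bench, marked by a thin round white paper disc 42 mm wide.
- tray: Fixed open white tray, 220 x 76 mm, 10 mm high, with three compartments in a row along its x axis, 72 mm apart centre to centre, about 68 mm square inside; the middle one is at the tray's centre. Walls and dividers 4 mm thick, floor 4 mm thick. Origin: centre of its underside, on the bench.
- spare_near_center (a point): Centre (half-way up) of one of the two other resin mounts, of the same size and look, standing in the tray.
- spare_mid_center (a point): Centre (half-way up) of the other of the two resin mounts standing in the tray.
- holder: The fixed holder; origin under the well mouth, on the bench. Grey base 12 mm high, from 55 mm before to 100 mm beyond the origin, 120 mm wide. A lamp head (68 mm wide, underside 194 mm above the mouth, centred 42 mm beyond it, on a post at the far side) blocks a gripper that comes straight down over the well; along the well's axis the way is free.
- mount: The same resin mount; origin: centre of its underside, z axis out of the polished face.
Things that resemble listed ones, but are neither listed nor needed, are in the scene too. What is shaped like the mount but orange or pink is not meant.

How it is judged (in metres and radians):
On the way, in this order (a step that is already met when the one before it is completed fails the run):
1. the lever is down and the mount stands at least 10 mm proud of the sloping face, still in the well (value of joint ejector_lever above 0.28 rad and z of mount_center in the frame of well_mouth between -0.0025 and 0.004 m and y of mount_center in the frame of well_mouth between -0.006 and 0.006 m), for 0.2 s.
2. the mount is held in the fingers clear of the holder (contact force between the fingers and mount above 0.5 N and distance between mount_center and well_mouth above 0.05 m and height (world z) of mount_center above 0.06 m), for 0.2 s.
At the end, for the whole second after the job is handed in: The mount stands at rest on the floor of the compartment that was empty, its middle within 18 mm of the compartment's middle, polished face up within about 6 degrees, released (horizontal distance between mount_center and empty_place below 0.018 m and height (world z) of mount_center between 0.0135 and 0.0195 m and angle between mount_center's own z axis and vertical below 0.1 rad and linear speed of mount below 0.02 m/s); the robot touches nothing.
It fails at once if the mount is dropped (falls out of the fingers faster than 0.4 m/s) (contact force between the fingers and mount below 0.01 N and linear speed of mount above 0.4 m/s).
It fails at once if one of the two other mounts is shifted more than 10 mm or tipped over (distance of any of spare_near_center, spare_mid_center from where it was at the start of the episode above 0.01 m).
It also fails if it takes over 51 s, if anything falls off the work surface, if the arm or the gripper's body presses on something with over 40 N, if the wrist force passes 120 N, or if a joint passes its speed limit or range.

## Working session

There is one attempt and no reset: what is moved stays moved. The work goes in short steps, Python scripts to look and compute and a tool call to move; the robot and the scene stay as the last step left them, time stands still between calls to the robot, and variables do not carry over. Pictures are saved under pics/ and viewed, and the job is handed in when it is done.

Besides the shell and the picture viewer there is one more tool, called after "Request:" in YAML: its name, and indented under it one key for each argument. jog_arm: Moves the arm, as the interface text tells. Its arguments: {"type":"object","properties":{"series":{"type":"array"},"squeeze":{"type":"number"}},"required":["series"]}

```bash
mkdir -p pics; python3 - <<'E'
from workcell import telemetry, imaging
import cv2,pickle
for n in ("side","top"):
    f=imaging.grab_frame(n); pickle.dump(f,open(f"{n}0.pkl","wb"))
    cv2.imwrite(f"pics/{n}0.png",f["pixels"][:,:,::-1])
    print(n,f["fov_y"],f["cx"],f["cy"],f["R"],f["t"], [k for k in f])
print(telemetry.state())
E
```

```text
side 55.328699008427066 321.2579841534915 198.86427361461583 [[ 0.92439024 -0.38143559 -0.00309342]
 [-0.27518058 -0.66122662 -0.69789326]
 [ 0.26415587  0.64597697 -0.71619511]] [-428.25748058  272.38264642  693.62728405] ['pixels', 'fov_y', 'cx', 'cy', 'R', 't']
top 46.34611153386276 324.7484877067511 198.61874107741366 [[-0.02852578 -0.99958707 -0.00346085]
 [-0.97041896  0.02852342 -0.23973621]
 [ 0.23973593 -0.00348018 -0.9708319 ]] [152.81624882 536.09136096 860.59374457] ['pixels', 'fov_y', 'cx', 'cy', 'R', 't']
{'time_s': 0.1, 'qpos': array([-6.78962015e+01,  1.83485847e+01,  8.96987899e+01, -1.65433790e-03,
        7.20432171e+01, -1.14739450e+00]), 'qvel': array([-0.0146472 , -0.14079983, -0.11033867,  0.04482793, -0.08350997,
       -0.04643471]), 'effort': array([ 2.85695396e-04, -4.13333523e+01, -2.32511008e+01,  7.27734435e-02,
        4.21675108e-02, -7.27769316e-05]), 'ee_pos': array([ 226.9193898 , -528.17749098,  404.00226954]), 'ee_rot': array([-1.79999759e+02,  9.06050946e-02, -6.67482956e+01]), 'force': array([-0.85763527,  0.65357086, -0.10942835]), 'torque': array([-0.00683378,  0.01025968, -0.00234906]), 'gripper_width': 91.46526853585273}
```

View pics/side0.png

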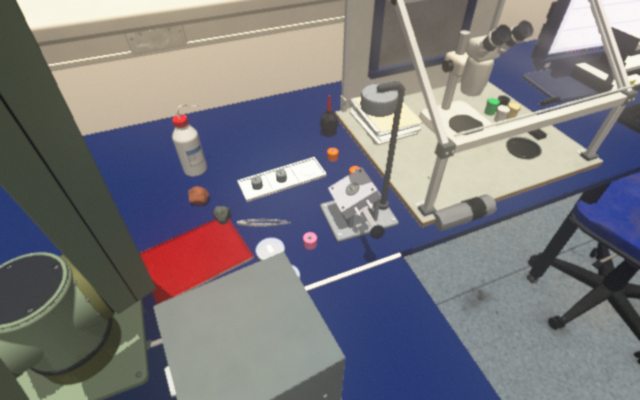

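View pics/top0.png

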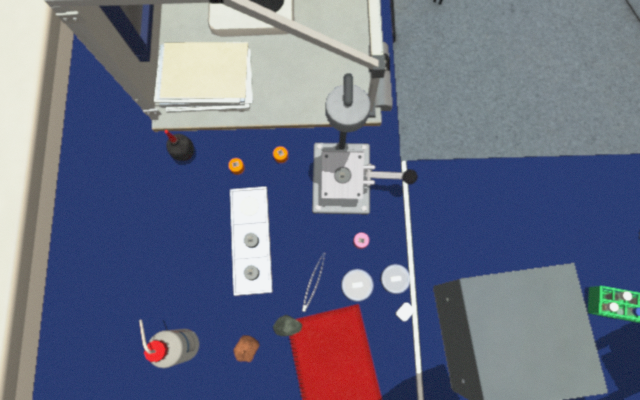

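The side view shows the tray at about (282,178), with spares at (257,182) and (281,174), the holder at (355,200) and the pad at (377,231). The top view shows the tray at about (251,240), the well at (343,175) and the pad at (410,176). I'll zoom in for detail.

```bash
python3 - <<'E'
import cv2,pickle,numpy as np
t=pickle.load(open("top0.pkl","rb"))["pixels"][:,:,::-1]; s=pickle.load(open("side0.pkl","rb"))["pixels"][:,:,::-1]
cv2.imwrite("pics/tz.png",cv2.resize(t[130:310,220:430],None,fx=3.3,fy=3.3,interpolation=cv2.INTER_CUBIC))
cv2.imwrite("pics/sz.png",cv2.resize(s[80:250,230:410],None,fx=3.5,fy=3.5,interpolation=cv2.INTER_CUBIC))
E
```

```text
(no output)
```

View pics/tz.png

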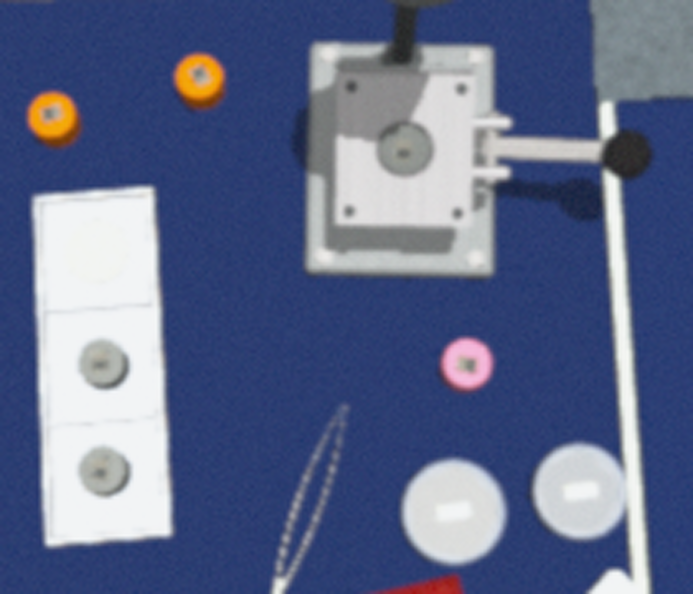

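View pics/sz.png

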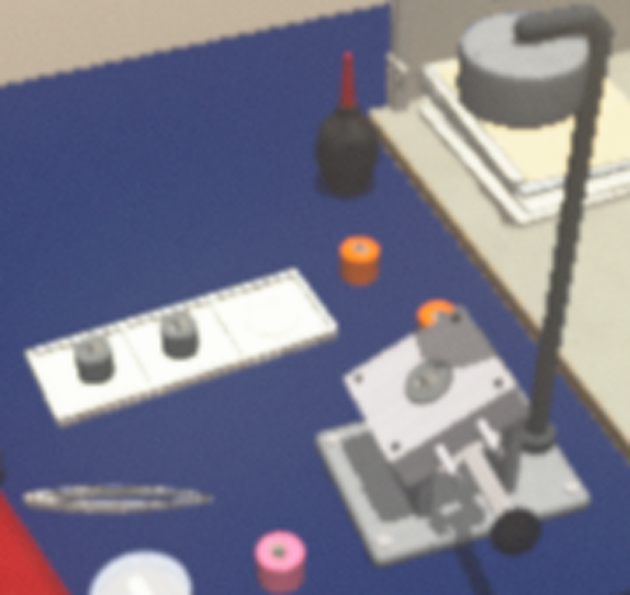

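```bash
cat > h.py <<'E'
import numpy as np,cv2,pickle
def load(n): return pickle.load(open(n+".pkl","rb"))
def ray(f,u,v):
    fl=200/np.tan(np.radians(f["fov_y"]/2)); R=np.array(f["R"]);t=np.array(f["t"])
    d=R.T@np.array([(u-f["cx"])/fl,(v-f["cy"])/fl,1]); return -R.T@t,d/np.linalg.norm(d)
def plane(f,u,v,z):
    c,d=ray(f,u,v); return c+d*(z-c[2])/d[2]
def tri(f,p,g,q):
    a,d=ray(f,*p);b,e=ray(g,*q)
    s=np.linalg.lstsq(np.c_[d,-e],b-a,rcond=None)[0]
    P=a+d*s[0];Q=b+e*s[1]; return (P+Q)/2,np.linalg.norm(P-Q)
def proj(f,X):
    fl=200/np.tan(np.radians(f["fov_y"]/2)); c=np.array(f["R"])@np.array(X)+f["t"]
    return np.array([f["cx"]+fl*c[0]/c[2],f["cy"]+fl*c[1]/c[2]])
def blobs(m,box,amin=20):
    k=np.zeros_like(m);x0,y0,x1,y1=box;k[y0:y1,x0:x1]=m[y0:y1,x0:x1]
    n,l,s,c=cv2.connectedComponentsWithStats(k.astype(np.uint8))
    return [(s[i],c[i],l==i) for i in range(1,n) if s[i][4]>=amin]
E
python3 - <<'E'
from h import *
T=load("top0");S=load("side0")
np.set_printoptions(precision=1,suppress=True)
for n,f,pb,tb in(("top",T,(395,160,425,190),(220,180,280,300)),("side",S,(362,220,392,245),(230,150,330,205))):
    p=f["pixels"].astype(int); mx=p.max(2)
    for s,c,l in blobs(mx<60,pb): 
        print(n,"pad",s,c)
    w=(p.min(2)>150)
    for s,c,l in blobs(w,tb,200):
        cn=cv2.findContours(l.astype(np.uint8),0,1)[0][0]
        r=cv2.minAreaRect(cn); print(n,"tray",s,c,r)
        bp=cv2.boxPoints(r)
        q=cv2.approxPolyDP(cv2.convexHull(cn),4,True)[:,0]; print(q.tolist())
        if n=="top":
            P=np.array([plane(f,*x,10) for x in bp]);print(P, np.linalg.norm(np.diff(P,axis=0),axis=1))
p=T["pixels"].astype(int)
for y in range(165,186,1): print(y,p[y,330:356].mean(1).astype(int) if 0 else p[y,330:356,0])
E
```

```text
top pad [403 170  14  14 140] [409.7 176.5]
top tray [ 230  187   42  109 3940] [250.2 240.8] ((250.5629425048828, 240.82542419433594), (107.28107452392578, 38.425437927246094), 88.02507019042969)
[[265, 187], [271, 291], [235, 295], [230, 190]]
[[583.3 338.   10. ]
 [583.8 256.6  10. ]
 [360.8 249.1  10. ]
 [360.4 326.   10. ]] [ 81.3 223.2  76.9]
side tray [ 238  157   88   44 1685] [281.7 177.6] ((281.683837890625, 177.5972900390625), (22.42405128479004, 86.68180847167969), 72.89727020263672)
[[325, 171], [247, 200], [238, 183], [311, 157]]
165 [143 141 139 138 139 138 140 139 140 136 138 137 137 139 165 202 218 221
 218 221 223 221 220 221 218 221]
166 [140 138 139 140 139 139 141 142 135 131 127 124 123 132 162 192 209 217
 218 221 221 222 220 221 220 221]
167 [141 138 140 140 139 137 138 132 122 110 104 110 110 116 137 151 165 189
 210 219 222 220 221 221 218 219]
168 [140 139 141 141 139 135 125 109  99  94  99 128 134 137 141 130 126 142
 174 206 220 221 222 220 217 218]
169 [140 140 140 139 135 125 106  92  91  95 113 137 148 149 148 141 135 121
 138 178 212 220 221 219 218 
[... 1080 characters left out ...]

 135 151 186 213 221 222 220 220]
180 [222 222 220 220 212 183 149 134 137 142 145 142 144 142 144 143 141 139
 142 173 202 219 222 219 220 220]
181 [222 222 222 222 217 208 184 154 135 137 139 139 142 141 140 140 140 154
 171 201 216 220 221 222 220 220]
182 [223 223 222 221 221 218 215 194 168 152 144 142 143 145 144 147 169 190
 204 217 220 222 223 222 221 221]
183 [223 224 224 223 221 220 221 219 210 195 186 177 173 177 183 191 208 214
 217 221 222 222 224 221 221 220]
184 [223 221 223 221 220 219 223 221 220 217 217 213 212 213 215 219 220 219
 218 223 222 223 223 222 222 222]
185 [223 221 222 222 221 221 222 222 222 219 220 220 219 220 222 223 222 220
 221 221 222 222 222 222 221 219]
```

```bash
python3 - <<'E'
from h import *
T=load("top0");S=load("side0")
np.set_printoptions(precision=1,suppress=True)
# tray hull in world
for n,f,tb in(("top",T,(220,180,280,300)),("side",S,(230,150,330,205))):
    p=f["pixels"].astype(int)
    s,c,l=max(blobs(p.min(2)>150,tb,200),key=lambda b:b[0][4])
    h=cv2.convexHull(cv2.findContours(l.astype(np.uint8),0,1)[0][0])[:,0]
    fill=np.zeros(l.shape,np.uint8);cv2.fillConvexPoly(fill,h,1)
    ys,xs=np.nonzero(fill); P=np.array([plane(f,x,y,10)[:2] for x,y in zip(xs,ys)])
    m=P.mean(0);w,v=np.linalg.eigh(np.cov(P.T)); print(n,"tray c",m,"dims",np.sqrt(12*w),"axis deg",np.degrees(np.arctan2(v[1,1],v[0,1])))
    for nm,b in (("spares",tb),):
        g=(p.max(2)<165)&fill.astype(bool)
        for s,c,_ in blobs(g,b,25): print("  grey",s,c,plane(f,*c,29)[:2],plane(f,*c,16.5)[:2])
    # orange/pink
    hsv=cv2.cvtColor(f["pixels"],cv2.COLOR_RGB2HSV)
    g=(p[:,:,2]<170)&0
# mouth: dark-ish in top view (mount+ring)
print("pad tri",tri(T,(409.7,176.5),S,(377.1,231.4)))
p=S["pixels"].astype(int)
for s,c,l in blobs(p.max(2)<70,(362,220,392,245)): print("side pad",s,c)
print("well tri",tri(T,(342.4,174.8),S,(352.6,189.1)))
print("well z98", plane(T,342.4,174.8,98),plane(S,352.6,189.1,98))
for y in range(178,202): print(y,p[y,338:368,0])
E
```

```text
top tray c [469.5 293.1] dims [ 79.2 221.8] axis deg -176.94376806469677
  grey [248 238  11  10  31] [254.5 243.8] [459.7 281.3] [461.6 283.1]
  grey [249 269  10  11  30] [255.6 275.3] [396.8 278.6] [397.8 280.4]
side tray c [469.  289.9] dims [ 86.4 222.5] axis deg -176.60723825884986
  grey [276 171  11  12  81] [280.8 177.3] [464.  271.2] [467.3 284.6]
  grey [252 178  11  12  90] [256.4 184. ] [399.9 271. ] [402.  284.3]
pad tri (array([571.5, -27.8,  98.8]), np.float64(0.6024065007040419))
side pad [371 227  13  11 109] [376.9 231.9]
well tri (array([579.9, 101.7,  96. ]), np.float64(1.2015695175173438))
well z98 [578.7 101.9  98. ] [579.6  99.9  98. ]
178 [ 75  75  85 106 135 170 208 225 227 229 217 178 154 151 150 150 149 149
 151 148 147 148 150 149 148 147 147 147 147 148]
179 [ 82 102 131 164 195 215 227 230 232 232 226 199 163 149 150 149 148 149
 148 150 147 150 148 149 148 146 148 147 148 149]
180 [116 162 194 214 224 229 231 232 233 233 230 213 170 151 149 148 148 149
 149 149 148 149 151 148 148 148 147 148 148 149]
181 [170 208 225 229 231 233 233 233 234 233 231 21
[... 1915 characters left out ...]
225 227 229 230
 230 230 232 231 232 233 231 229 225 217 196 171]
197 [231 232 233 234 233 233 231 231 232 232 232 231 231 230 231 231 231 231
 231 231 231 232 232 231 228 220 200 180 159 143]
198 [233 233 233 233 232 231 233 232 233 232 233 233 232 232 231 230 231 231
 232 232 232 232 229 224 218 194 164 146 140 138]
199 [234 233 233 232 232 232 233 232 233 232 232 231 232 231 231 231 232 232
 232 231 229 225 218 199 180 157 141 137 151 165]
200 [233 232 231 233 233 233 234 233 233 232 231 233 230 230 232 232 232 231
 231 228 220 199 181 159 145 135 132 141 173 207]
201 [232 232 232 233 234 234 233 233 232 231 231 232 231 232 233 232 232 230
 225 218 194 164 145 136 133 131 132 142 177 220]
```

```bash
python3 - <<'E'
from h import *
from scipy.spatial.transform import Rotation as Ro
T=load("top0");S=load("side0")
np.set_printoptions(precision=1,suppress=True)
for a,b in (((460,270),(157,303)),((573,263),(262,260)),((573,263),(340,350)),((460,270),(262,260))): print(tri(T,a,S,b))
# base rectangle z=12, holder
for z,q in ((12,[(314.5,142.7),(313,212.1),(369.4,143.6),(369.4,212.4)]),):
    print([plane(T,*x,z)[:2] for x in q])
# screw holes of face in top & side (zoom coords)
tp=[(351,87),(461,90),(349,212),(457,213)]; sp=[(455,318),(498,383),(358,379),(396,446)]
H=[]
for a,b in zip(tp,sp):
    P,e=tri(T,(220+a[0]/3.3,130+a[1]/3.3),S,(230+b[0]/3.5,80+b[1]/3.5)); H.append(P);print(P,e)
H=np.array(H);c=H.mean(0);n=np.linalg.svd(H-c)[2][2];n*=np.sign(n[2]);print(c,n,"tilt",np.degrees(np.arccos(n[2])))
print("left-right",H[0]-H[1],H[2]-H[3])
E
```

```text
(array([282. , -95.8, 246.2]), np.float64(200.73688597622973))
(array([ 346.5, -184.2,  346.7]), np.float64(54.9483308449417))
(array([ 384.9, -256.8,  211. ]), np.float64(2.8892716496607633))
(array([357. , -77.7, 199. ]), np.float64(48.69920587675046))
[array([678.7, 155.7]), array([525.3, 162.4]), array([673.1,  37.1]), array([521.2,  44.9])]
[612.  131.8 114.2] 0.7869516178587792
[608.8  67.9 114.3] 1.9587402252196673
[545.7 135.   81.4] 1.2278136976365923
[543.3  71.2  81.8] 1.5453387453073313
[577.5 101.5  97.9] [-0.4  0.   0.9] tilt 26.34235024526926
left-right [ 3.2 63.9 -0.1] [ 2.4 63.8 -0.4]
```

```bash
cat >> h.py <<'E'
from scipy.spatial.transform import Rotation as Ro
psi=np.radians(-2.8)
def frame(tilt,yaw=psi):
    x=np.array([np.cos(yaw),np.sin(yaw),0]);y=np.array([-np.sin(yaw),np.cos(yaw),0]);t=np.radians(tilt)
    w=-np.sin(t)*x+np.cos(t)*np.array([0,0,1]); return np.cos(t)*x+np.sin(t)*np.array([0,0,1]),y,w
W=np.array([578,101.3,98.]);PAD=np.array([571.6,-28.2,98.])
def toolR(tilt,yaw=psi):
    x,y,w=frame(tilt,yaw); X=-y;Z=-w; return Ro.from_matrix(np.c_[X,np.cross(Z,X),Z])
def delta(tip,R,L=191):
    from workcell import telemetry
    s=telemetry.state(); cur=Ro.from_euler("xyz",s["ee_rot"],degrees=True)
    tcp=np.array(tip)-L*R.as_matrix()[:,2]
    rv=(R*cur.inv()).as_rotvec()
    print("t",round(s["time_s"],2),"tcp goal",tcp.round(1),"shift",(tcp-s["ee_pos"]).round(1),"rv",rv.round(3),"F",np.round(s["force"],1),"q",np.round(s["qpos"],0),"w",round(s["gripper_width"],1))
E
python3 - <<'E'
from h import *
_,y,w=frame(26)
print(w)
delta(PAD+40*w,toolR(26))
E
```

```text
[-0.43784779  0.02141433  0.89879405]
t 0.1 tcp goal [470.5 -23.3 305.6] shift [243.5 504.9 -98.4] rv [ 0.08  -0.451 -0.447] F [-0.9  0.7 -0.1] q [-68.  18.  90.  -0.  72.  -1.] w 91.5
```

Request:
jog_arm:
  series:
    - [[15,0,40],[0,0,0],0]
    - [[40,5,75],[0,0,-0.05],0]
    - [[75,20,100],[0,0,-0.1],0]
    - [[110,40,110],[0,0,-0.15],0]
    - [[150,60,115],[0,0,-0.2],0]

```text
time_s: 0.52
ee_pos: [370.2, -471.4, 520.4]
ee_rot: [-179.9, -0.1, -78.4]
force: [0.9, -0.2, -0.3]
gripper_width: 60.8
```

Request:
jog_arm:
  series:
    - [[30,20,0],[0,0,-0.05],0]
    - [[60,50,0],[0,0,-0.1],0]
    - [[85,80,0],[0,-0.05,-0.15],0]
    - [[105,110,0],[0,-0.1,-0.2],0]
    - [[120,145,0],[0,-0.15,-0.25],0]

```text
time_s: 0.93
ee_pos: [492.0, -325.3, 519.2]
ee_rot: [-171.3, -0.7, -93.0]
force: [0.2, -0.3, 0.3]
gripper_width: 27.4
```

```bash
python3 - <<'E'
from h import *
_,y,w=frame(26)
delta(PAD+40*w,toolR(26))
E
```

```text
t 0.93 tcp goal [470.5 -23.3 305.6] shift [ -21.6  302.  -213.6] rv [-0.003 -0.302  0.005] F [ 0.2 -0.3  0.3] q [-36.  15.  78.   4.  79.  57.] w 27.4
```

Request:
jog_arm:
  series:
    - [[-4,36,-10],[0,-0.06,0],0]
    - [[-8,70,-25],[0,-0.12,0],0]
    - [[-12,105,-45],[0,-0.18,0],0]
    - [[-16,138,-65],[0,-0.24,0],0]
    - [[-20,170,-85],[0,-0.302,0.005],0]

```text
time_s: 1.35
ee_pos: [471.1, -153.5, 433.2]
ee_rot: [-153.9, 0.2, -92.8]
force: [0.6, 0.6, -1.0]
gripper_width: 0.7
```

Request:
jog_arm:
  series:
    - [[0,32,-22],[0,0,0],0]
    - [[0,65,-45],[0,0,0],0]
    - [[0,98,-70],[0,0,0],0]
    - [[0,128,-95],[0,0,0],0]
    - [[0,132,-105],[0,0,0],0]

```text
time_s: 1.77
ee_pos: [469.1, -18.0, 324.6]
ee_rot: [-154.3, 0.3, -92.5]
force: [0.2, -0.0, -0.6]
gripper_width: 0.5
```

```bash
python3 - <<'E'
from h import *
from workcell import imaging
_,y,w=frame(26)
delta(PAD+20*w,toolR(26))
for n in ("side","top"):
    f=imaging.grab_frame(n); pickle.dump(f,open(f"{n}1.pkl","wb"))
    p=f["pixels"][:,:,::-1]
    u,v=proj(f,PAD).astype(int)
    cv2.imwrite(f"pics/{n}1.png",cv2.resize(p[max(0,v-90):v+70,u-100:u+100],None,fx=3,fy=3,interpolation=cv2.INTER_CUBIC))
E
```

```text
t 1.77 tcp goal [479.2 -23.7 287.6] shift [ 10.2  -5.7 -37. ] rv [-0.005 -0.005 -0.005] F [ 0.2 -0.  -0.6] q [ -4.   9. 118.   2.  27.  87.] w 0.5
```

View pics/side1.png

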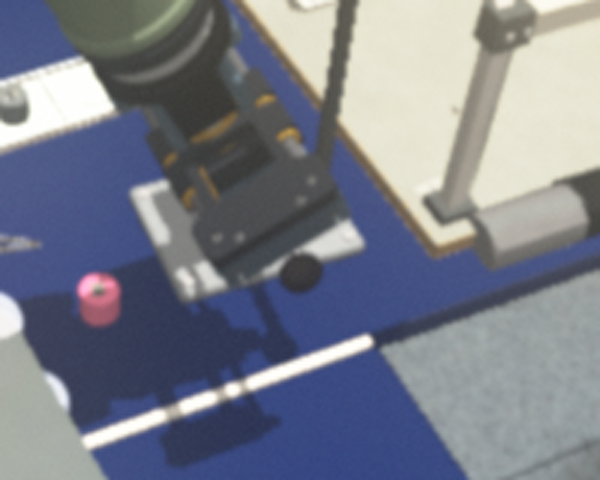

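View pics/top1.png

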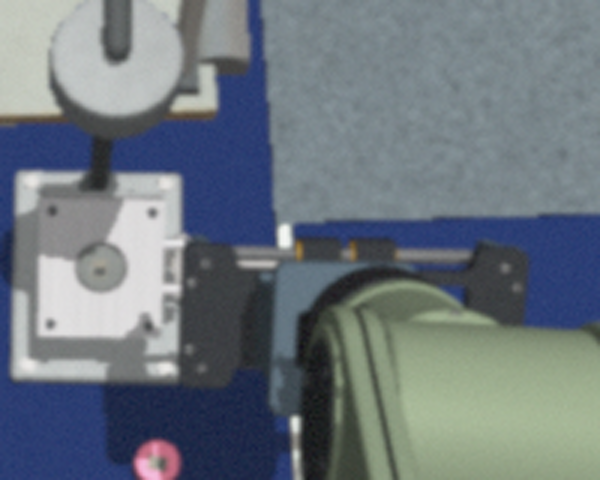

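The side view shows the black pad uncovered at zoom (300,272), with the gripper above it and its fingertips hidden. The top view shows the gripper clear of the face and lamp. I'll approach along the well axis.

Request:
jog_arm:
  series:
    - [[4,-3,-15],[0,0,0],0]
    - [[8,-5,-30],[-0.005,-0.005,-0.005],0]
    - [[10,-6,-37],[-0.005,-0.005,-0.005],0]
    - [[14,-6,-45],[-0.005,-0.005,-0.005],0]
    - [[16,-6,-49],[-0.005,-0.005,-0.005],0]

```text
time_s: 2.28
ee_pos: [486.7, -26.7, 276.6]
ee_rot: [-153.9, -0.1, -93.0]
force: [0.3, -0.3, -0.3]
gripper_width: 0.4
```

```bash
python3 - <<'E'
from h import *
_,y,w=frame(26)
delta(PAD-15*w,toolR(26))
delta(PAD-28*w,toolR(26))
E
```

```text
t 2.28 tcp goal [494.5 -24.4 256.2] shift [  7.9   2.3 -20.4] rv [0.001 0.002 0.003] F [ 0.3 -0.3 -0.3] q [ -5.  14. 120.   2.  20.  86.] w 0.4
t 2.28 tcp goal [500.2 -24.7 244.5] shift [ 13.6   2.  -32.1] rv [0.001 0.002 0.003] F [ 0.3 -0.3 -0.3] q [ -5.  14. 120.   2.  20.  86.] w 0.4
```

Request:
jog_arm:
  series:
    - [[2,2,-5],[0,0,0],0]
    - [[4,2,-10],[0,0,0],0]
    - [[5,2,-13],[0,0,0],0]
    - [[6,2,-17],[0,0,0],0]
    - [[8,2,-20],[0,0,0],0]

```text
time_s: 2.7
ee_pos: [495.1, -24.8, 256.9]
ee_rot: [-153.8, -0.1, -93.0]
force: [-1.5, -3.6, 4.1]
gripper_width: 0.6
```

Request:
jog_arm:
  series:
    - [[1,0,-3],[0,0,0],0]
    - [[2,0,-6],[0,0,0],0]
    - [[4,0,-8],[0,0,0],0]
    - [[5,0,-11],[0,0,0],0]
    - [[5,0,-11],[0,0,0],0]

```text
time_s: 3.12
ee_pos: [498.2, -24.9, 249.9]
ee_rot: [-153.6, -0.1, -92.9]
force: [-29.5, -3.5, 46.0]
gripper_width: 0.3
```

Request:
jog_arm:
  series:
    - [[-2,0,4],[0,0,0],0]
    - [[-8,0,16],[0,0,0],0]
    - [[-20,0,40],[0,0,0],0]
    - [[-30,-20,60],[0,0,0],0]
    - [[-40,-55,80],[0,0,0],0]

```text
time_s: 3.53
ee_pos: [457.2, -78.2, 329.9]
ee_rot: [-153.8, -0.0, -92.6]
force: [0.7, -0.9, 1.0]
gripper_width: 0.4
```

Request:
jog_arm:
  series:
    - [[-10,-30,20],[0,0,0],0.25]
    - [[-20,-65,35],[0,0,0],0.5]
    - [[-30,-95,40],[0,0,0],0.57]
    - [[-40,-125,40],[0,0,0],0.57]
    - [[-40,-125,40],[0,0,0],0.57]

```text
time_s: 3.95
ee_pos: [416.1, -206.8, 370.0]
ee_rot: [-153.8, -0.1, -93.0]
force: [0.8, 0.7, 0.5]
gripper_width: 31.1
```

```bash
python3 - <<'E'
from h import *
from workcell import imaging
delta(PAD,toolR(26))
for n in ("side","top"):
    f=imaging.grab_frame(n); pickle.dump(f,open(f"{n}2.pkl","wb"))
    p=f["pixels"][:,:,::-1]
    u,v=proj(f,(W+PAD)/2).astype(int)
    cv2.imwrite(f"pics/{n}2.png",cv2.resize(p[max(0,v-60):v+60,u-70:u+70],None,fx=5,fy=5,interpolation=cv2.INTER_CUBIC)); print(u-70,v-60)
E
```

```text
t 3.95 tcp goal [488.  -24.1 269.7] shift [  71.9  182.7 -100.3] rv [0.002 0.004 0.003] F [0.8 0.7 0.5] q [-32.   6. 114.  20.  38.  48.] w 31.1
293 149
306 115
```

View pics/side2.png

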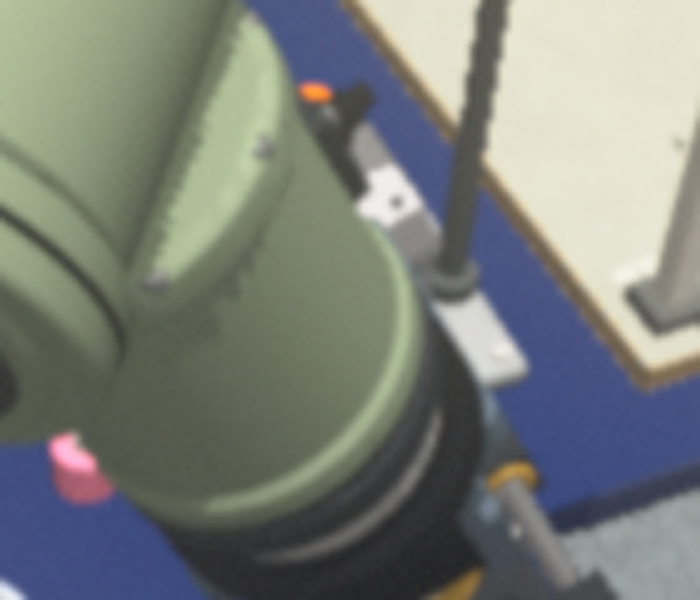

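View pics/top2.png

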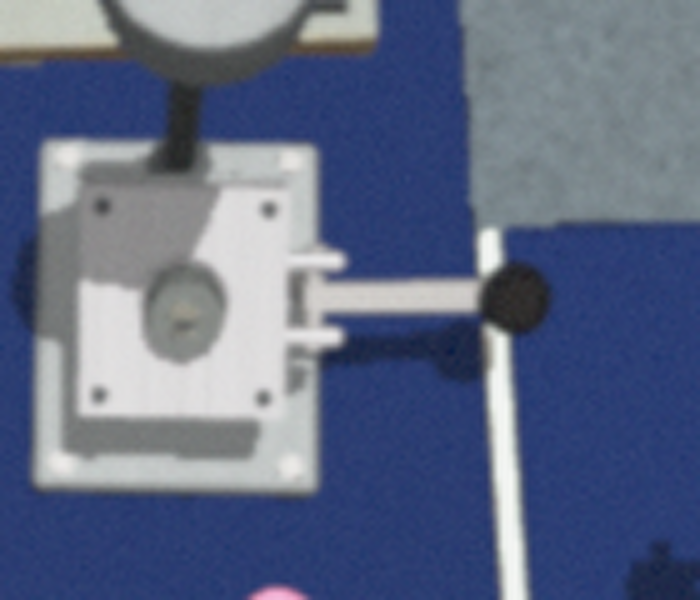

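```bash
python3 - <<'E'
from h import *
np.set_printoptions(precision=1,suppress=True)
_,y,w=frame(26); T0=load("top0");T=load("top2")
for d in (0,15,18,21,24,27): print("pad",d,proj(T,PAD-d*w))
for d in (-1,8,10,12,14,16): print("face",d,proj(T,W+d*w))
for f in (T0,T):
    p=f["pixels"].astype(int)
    print([ (s,c) for s,c,l in blobs(p.max(2)<60,(395,160,425,190))])
    print([ (s,c) for s,c,l in blobs((p.max(2)<130)&(p.max(2)>60),(337,172,349,185),6)])
print([(np.degrees(0)) ])
p=T["pixels"].astype(int)
for y in range(164,192): print(y,p[y,330:356,0])
E
```

```text
pad 0 [409.8 176.4]
pad 15 [408.6 175.2]
pad 18 [408.3 174.9]
pad 21 [408.1 174.7]
pad 24 [407.8 174.4]
pad 27 [407.6 174.2]
face -1 [342.7 175.1]
face 8 [342.8 175.8]
face 10 [342.8 176. ]
face 12 [342.9 176.1]
face 14 [342.9 176.3]
face 16 [342.9 176.5]
[(array([403, 170,  14,  14, 140], dtype=int32), array([409.7, 176.5]))]
[(array([341, 175,   3,   3,   7], dtype=int32), array([342. , 176.3]))]
[(array([403, 168,  13,  13, 126], dtype=int32), array([408.8, 174.3]))]
[(array([337, 172,   3,   4,   7], dtype=int32), array([337.6, 173. ])), (array([340, 179,   5,   4,  13], dtype=int32), array([341.8, 180.1]))]
[np.float64(0.0)]
164 [137 142 141 142 141 141 140 142 143 141 142 140 141 141 155 190 216 220
 219 221 222 222 221 220 218 220]
165 [140 139 137 140 141 140 141 140 139 141 136 136 137 139 163 202 218 220
 219 221 223 220 220 219 219 219]
166 [143 141 141 137 137 139 139 138 137 135 132 128 125 137 166 195 208 216
 217 220 221 222 221 219 218 217]
167 [142 142 139 141 138 138 136 136 130 126 120 120 123 128 144 156 175 192
 211 219 221 222 222 219 220 219]
168 [137 140 141 1
[... 1945 characters left out ...]

 206 221 221 221 222 222 221 221]
186 [223 221 223 222 221 218 212 181 165 158 145 136 137 143 154 169 192 203
 214 221 222 221 222 222 220 221]
187 [223 223 223 220 220 220 220 215 210 198 179 164 159 171 198 211 216 217
 219 222 223 222 224 220 220 222]
188 [222 221 224 222 220 220 223 222 220 219 212 208 205 209 218 222 221 218
 220 223 223 223 223 221 220 221]
189 [223 223 222 222 220 220 222 222 222 219 220 220 216 221 222 224 223 220
 221 222 224 222 223 221 222 220]
190 [223 223 223 223 220 221 222 223 220 221 222 220 220 220 223 224 222 220
 221 222 223 224 223 223 223 221]
191 [223 224 222 223 221 221 222 224 221 221 222 220 218 221 224 223 222 219
 221 224 222 223 224 222 221 220]
```

Request:
jog_arm:
  series:
    - [[-10,40,20],[0,0,0],0.57]
    - [[-20,80,40],[0,0,0],0.57]
    - [[-30,120,60],[0,0,0],0.57]
    - [[-36,160,80],[0,0,0],0.57]
    - [[-36,200,90],[0,0,0],0.57]

```text
time_s: 4.47
ee_pos: [379.8, -15.1, 455.8]
ee_rot: [-153.9, 0.1, -92.8]
force: [1.1, 1.3, -0.3]
gripper_width: 51.9
```

Request:
jog_arm:
  series:
    - [[0,40,0],[0,0,0],0.57]
    - [[0,80,0],[0,0,0],0.57]
    - [[0,120,0],[0,0,0],0.57]
    - [[0,160,0],[0,0,0],0.57]
    - [[0,200,0],[0,0,0],0.57]

```text
time_s: 4.88
ee_pos: [377.9, 188.2, 455.2]
ee_rot: [-153.9, 0.1, -92.6]
force: [1.4, -0.7, -0.3]
gripper_width: 52.6
```

```bash
python3 - <<'E'
from h import *
from workcell import imaging
_,y,w=frame(26)
delta(W+60*w,toolR(26))
for n in ("side",):
    f=imaging.grab_frame(n); pickle.dump(f,open(f"{n}3.pkl","wb"))
    p=f["pixels"][:,:,::-1]
    u,v=proj(f,(W+PAD)/2).astype(int)
    cv2.imwrite(f"pics/{n}3.png",cv2.resize(p[max(0,v-50):v+50,u-60:u+60],None,fx=6,fy=6,interpolation=cv2.INTER_CUBIC)); print(u-60,v-50)
for d in (0,21,24,27): print("pad",d,proj(f,PAD-d*w))
for d in (-1,10,14,16): print("face",d,proj(f,W+d*w))
p=f["pixels"].astype(int)
print([ (s,c) for s,c,l in blobs(p.max(2)<70,(362,220,392,255))])
E
```

```text
t 4.88 tcp goal [468.1 106.7 323.6] shift [  90.2  -81.6 -131.6] rv [-0.002  0.002 -0.004] F [ 1.4 -0.7 -0.3] q [ 29.  -2. 109. -17.  52. 130.] w 52.6
303 159
pad 0 [377.04569179 231.83041285]
pad 21 [380.2289361  236.56898051]
pad 24 [380.6731741  237.23027182]
pad 27 [381.11485244 237.88775283]
face -1 [351.83794755 189.1138476 ]
face 10 [350.04709744 186.39694195]
face 14 [349.38711681 185.39568278]
face 16 [349.05534725 184.89235388]
[(array([375, 232,  13,  13, 118], dtype=int32), array([381.01694915, 238.16101695]))]
```

View pics/side3.png

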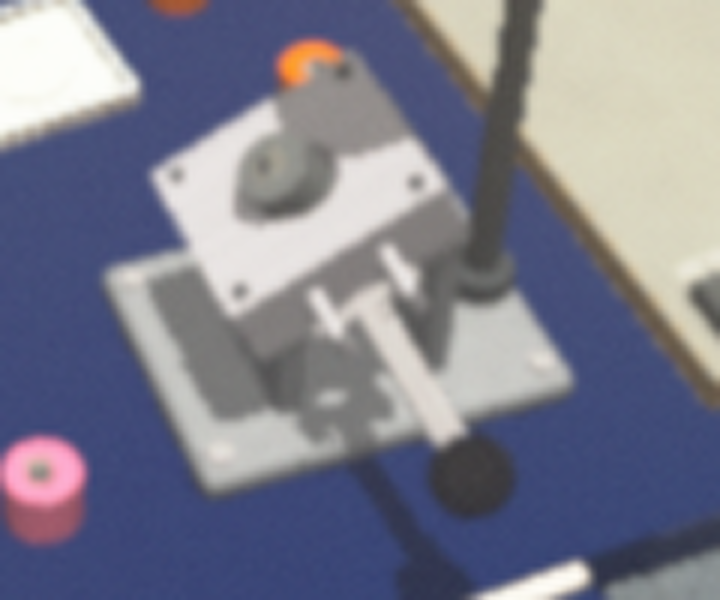

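The pad is fully down at (381,238), which matches 27 mm of travel. The mount stands proud and leans down the slope. I'll measure the lean from the rock slice.

```bash
python3 - <<'E'
from h import *
np.set_printoptions(precision=1,suppress=True)
x,y,w=frame(26); B=np.c_[x,y,w]
f=load("side3");p=f["pixels"].astype(int)
for r in range(178,200): print(r,p[r,338:362,0])
def loc(a,b):
    P,e=tri(load("top0"),a,f,b); return B.T@(P-W),e
print("before",loc((341.8,176.2),(350.6,188.6)))
print("after",loc((342,179.8),(347.7,186)))
E
```

```text
178 [ 74  74  83 103 135 169 207 223 228 227 216 177 154 151 149 148 148 150
 148 147 147 148 148 149]
179 [ 80 100 129 161 195 214 225 230 231 230 222 193 163 150 147 150 147 147
 149 146 147 148 146 147]
180 [114 159 192 212 224 227 230 230 228 225 216 192 161 150 149 146 147 147
 147 147 147 148 146 146]
181 [169 209 224 227 230 231 230 223 209 194 180 168 154 149 149 146 144 145
 147 147 146 147 146 146]
182 [214 225 231 232 231 231 224 203 177 161 156 154 151 148 148 143 138 135
 138 143 145 145 146 147]
183 [228 230 231 233 232 223 198 172 155 150 156 158 150 149 147 141 129 122
 123 131 138 145 147 149]
184 [231 232 233 232 227 206 172 153 145 150 160 162 155 149 147 140 127 119
 116 118 134 154 162 164]
185 [233 233 233 230 219 184 156 144 135 137 157 164 158 149 146 140 128 123
 120 118 139 178 201 206]
186 [234 234 232 228 208 168 150 144 125 130 152 163 158 150 147 142 128 125
 124 120 140 187 222 226]
187 [234 233 231 225 196 160 148 147 132 134 156 162 155 149 146 139 126 124
 124 126 144 187 223 230]
188 [233 232 231 222 190 157 149 150 147 148 154 156 150 146 138 129 1
[... 597 characters left out ...]
100 108 114 126 144 174 206
 223 229 229 230 229 230]
195 [231 231 229 222 199 174 163 157 148 144 143 150 164 174 189 200 216 225
 228 229 230 230 230 231]
196 [230 230 231 230 225 215 204 195 187 199 206 207 216 220 224 226 229 229
 229 229 230 232 232 232]
197 [231 232 232 233 231 229 226 222 219 226 229 229 230 230 230 230 230 230
 231 231 230 232 231 230]
198 [232 233 233 232 232 230 230 231 231 232 232 232 231 230 230 229 230 231
 231 231 230 230 229 224]
199 [233 233 231 231 231 231 232 232 232 231 231 230 230 230 231 231 231 232
 231 231 229 225 218 199]
before (array([-1.9,  1.7,  0.7]), np.float64(0.2780811352485449))
after (array([-5.3,  1.3, 14.2]), np.float64(2.920252423921897))
```

```bash
python3 - <<'E'
from h import *
np.set_printoptions(precision=1,suppress=True)
x,y,w=frame(26); B=np.c_[x,y,w]
f=load("side3")
P,e=tri(load("top2"),(342,179.8),f,(346.5,186)); print(B.T@(P-W),e)
delta(W-3*x+45*w,toolR(26))
E
```

```text
[-6.2  1.6 15.6] 0.45673551085722086
t 4.93 tcp goal [472.  106.5 308.8] shift [  93.5  -87.8 -146.4] rv [-0.  0. -0.] F [2.  4.6 0.5] q [ 30.  -2. 109. -17.  51. 130.] w 51.9
```

Request:
jog_arm:
  series:
    - [[30,-30,-10],[0,0,0],0.57]
    - [[60,-60,-30],[0,0,0],0.57]
    - [[93,-88,-60],[0,0,0],0.57]
    - [[93,-88,-95],[0,0,0],0.57]
    - [[93,-88,-130],[0,0,0],0.57]

```text
time_s: 5.35
ee_pos: [472.7, 106.1, 324.2]
ee_rot: [-153.7, 0.5, -92.2]
force: [0.3, -0.8, -0.0]
gripper_width: 51.7
```

```bash
python3 - <<'E'
from h import *
x,y,w=frame(26)
delta(W-3.5*x+14*w,toolR(26))
E
```

```text
t 5.35 tcp goal [485.1 105.8 280.7] shift [ 12.4  -0.3 -43.5] rv [-0.009  0.005 -0.011] F [ 0.3 -0.8 -0. ] q [ 13.  10. 117. -13.  28. 116.] w 51.7
```

Request:
jog_arm:
  series:
    - [[0,0,-10],[0,0,0],0.57]
    - [[2,0,-20],[-0.009,0.005,-0.011],0.57]
    - [[7,0,-32],[-0.009,0.005,-0.011],0.57]
    - [[12,0,-43],[-0.009,0.005,-0.011],0.57]
    - [[12,0,-43],[-0.009,0.005,-0.011],0.57]

```text
time_s: 5.77
ee_pos: [483.8, 107.1, 278.5]
ee_rot: [-154.3, -0.1, -92.7]
force: [1.0, 0.5, 0.3]
gripper_width: 52.0
```

```bash
python3 - <<'E'
from h import *
from workcell import imaging
x,y,w=frame(26)
delta(W-3.5*x+5*w,toolR(26))
for n in ("side","top"):
    f=imaging.grab_frame(n); pickle.dump(f,open(f"{n}4.pkl","wb"))
    p=f["pixels"][:,:,::-1]
    u,v=proj(f,W).astype(int)
    cv2.imwrite(f"pics/{n}4.png",cv2.resize(p[max(0,v-50):v+50,u-60:u+60],None,fx=5,fy=5,interpolation=cv2.INTER_CUBIC))
E
```

```text
t 5.77 tcp goal [489.  105.7 272.6] shift [ 5.2 -1.5 -5.9] rv [ 0.001 -0.006 -0.002] F [1.  0.5 0.3] q [ 13.  15. 119. -18.  23. 121.] w 52.0
```

View pics/side4.png

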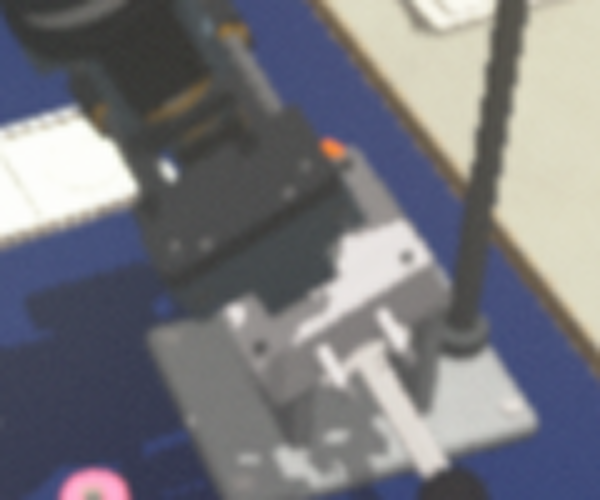

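View pics/top4.png

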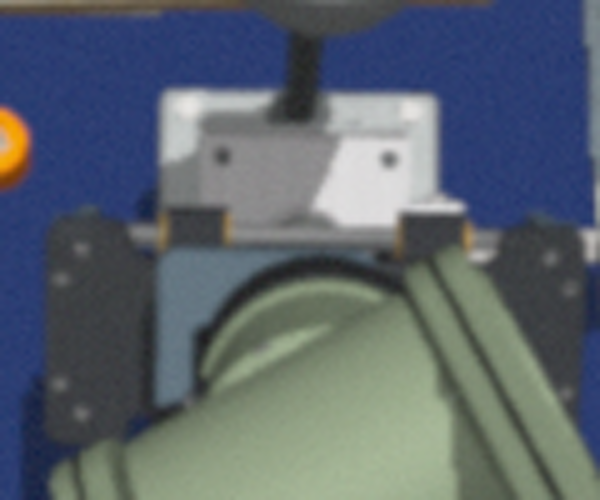

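The fingers straddle the well just above the face. The nearer finger's lower edge runs about (200,310)–(330,290) in the side zoom. I'll descend the last 9 mm and close.

Request:
jog_arm:
  series:
    - [[2,-1,-2],[0,0,0],0.57]
    - [[4,-1,-4],[0,-0.006,0],0.57]
    - [[5,-1,-6],[0,-0.006,0],0.57]
    - [[5,-1,-6],[0,-0.006,0],0.57]
    - [[5,-1,-6],[0,-0.006,0],0.57]
  squeeze: 12

```text
time_s: 6.28
ee_pos: [489.1, 105.9, 274.7]
ee_rot: [-153.8, 0.0, -92.7]
force: [0.3, -0.1, 0.8]
gripper_width: 52.1
```

Request:
jog_arm:
  series:
    - [[0,0,0],[0,0,0],0.4]
    - [[0,0,0],[0,0,0],0.3]
    - [[0,0,0],[0,0,0],0.2]
    - [[0,0,0],[0,0,0],0.2]
    - [[0,0,0],[0,0,0],0.2]

```text
time_s: 6.7
ee_pos: [489.1, 105.9, 274.8]
ee_rot: [-153.8, 0.0, -92.7]
force: [0.6, -0.6, 0.2]
gripper_width: 28.1
```

Request:
jog_arm:
  series:
    - [[0,0,0],[0,0,0],0.2]
    - [[0,0,0],[0,0,0],0.2]
    - [[-1,0,2],[0,0,0],0.2]
    - [[-2,0,4],[0,0,0],0.2]
    - [[-3,0,6],[0,0,0],0.2]
  squeeze: 18

```text
time_s: 7.12
ee_pos: [485.9, 105.9, 280.9]
ee_rot: [-153.8, 0.0, -92.7]
force: [0.7, 0.1, -0.7]
gripper_width: 27.4
```

```bash
python3 - <<'E'
from h import *
from workcell import imaging
x,y,w=frame(26)
delta(W-3.5*x+50*w,toolR(26))
for n in ("side","top"):
    f=imaging.grab_frame(n); pickle.dump(f,open(f"{n}5.pkl","wb"))
    p=f["pixels"][:,:,::-1]
    u,v=proj(f,W).astype(int)
    cv2.imwrite(f"pics/{n}5.png",cv2.resize(p[max(0,v-50):v+50,u-60:u+60],None,fx=5,fy=5,interpolation=cv2.INTER_CUBIC))
E
```

```text
t 7.12 tcp goal [469.3 106.6 313.1] shift [-16.6   0.7  32.2] rv [ 0.     0.004 -0.001] F [ 0.7  0.1 -0.7] q [ 13.  14. 119. -18.  23. 121.] w 27.4
```

View pics/side5.png

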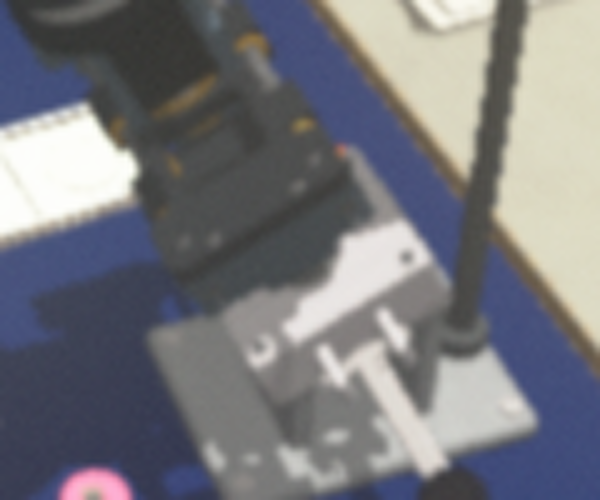

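The near finger overlaps the mount's position, and the mount itself is hidden. The width moves with the squeeze as soft pads would. I'll lift along the axis.

Request:
jog_arm:
  series:
    - [[-3,0,6],[0,0,0],0.2]
    - [[-7,0,14],[0,0,0],0.2]
    - [[-11,0,22],[0,0,0],0.2]
    - [[-16,0,32],[0,0,0],0.2]
    - [[-21,0,42],[0,0,0],0.2]

```text
time_s: 7.63
ee_pos: [464.4, 105.9, 324.4]
ee_rot: [-153.7, 0.0, -92.7]
force: [0.3, -0.9, -0.9]
gripper_width: 27.5
```

Request:
jog_arm:
  series:
    - [[-7,0,14],[0,0,0],0.2]
    - [[-14,0,28],[0,0,0],0.2]
    - [[-22,0,43],[0,0,0],0.2]
    - [[-30,0,55],[0,0,0],0.2]
    - [[-30,0,55],[0,0,0],0.2]

```text
time_s: 8.05
ee_pos: [433.5, 106.0, 382.8]
ee_rot: [-153.4, 0.1, -92.7]
force: [0.9, -0.4, -0.1]
gripper_width: 27.8
```

```bash
python3 - <<'E'
from h import *
from workcell import imaging
x,y,w=frame(26)
delta(W-3.5*x+50*w,toolR(26))
for n in ("side","top"):
    f=imaging.grab_frame(n); pickle.dump(f,open(f"{n}6.pkl","wb"))
    p=f["pixels"][:,:,::-1]
    u,v=proj(f,W+60*w).astype(int)
    cv2.imwrite(f"pics/{n}6.png",cv2.resize(p[max(0,v-50):v+60,u-60:u+60],None,fx=5,fy=5,interpolation=cv2.INTER_CUBIC))
E
```

```text
t 8.05 tcp goal [469.3 106.6 313.1] shift [ 35.9   0.6 -69.7] rv [-0.002  0.011 -0.002] F [ 0.9 -0.4 -0.1] q [ 15.   3. 115. -13.  37. 116.] w 27.8
```

View pics/side6.png

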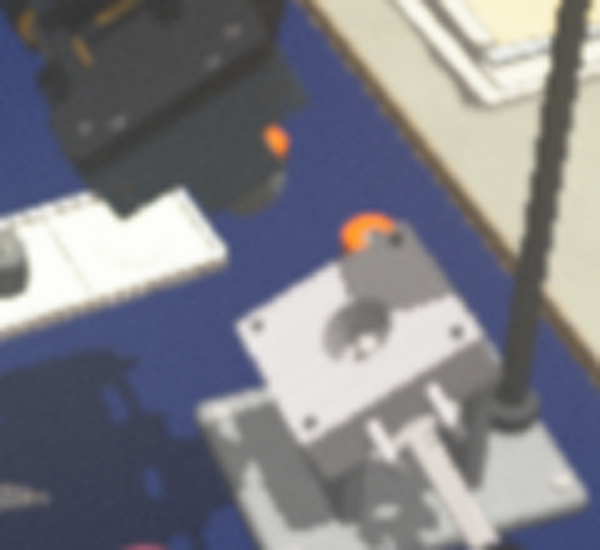

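View pics/top6.png

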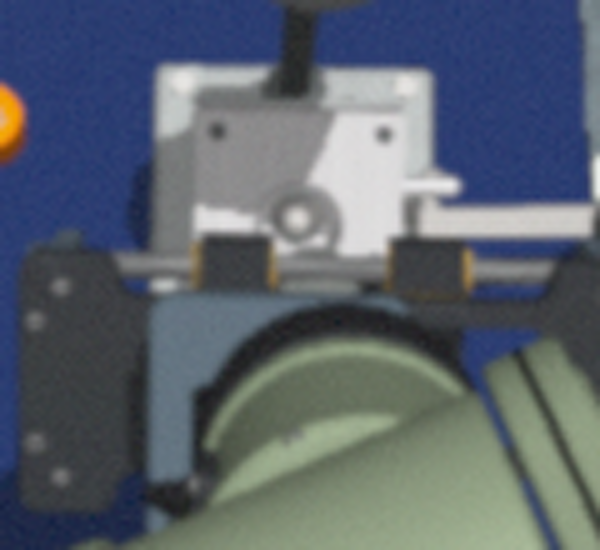

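```bash
python3 - <<'E'
from h import *
from workcell import telemetry
np.set_printoptions(precision=1,suppress=True)
f=load("side6"); x,y,w=frame(26)
u,v=proj(f,W+60*w).astype(int)
s=telemetry.state(); R=Ro.from_euler("xyz",s["ee_rot"],degrees=True).as_matrix()
z=lambda P:((proj(f,P)-[u-60,v-50])*5)
for L in (172,191,196,205):
  for a in (-16,0,16): print(L,a,z(s["ee_pos"]+L*R[:,2]+a*R[:,1]), z(s["ee_pos"]+L*R[:,2]+a*R[:,1]-15*y))
print(R[:,1])
p=f["pixels"][:,:,::-1]
q=cv2.resize(p[v-50:v+15,u-60:u+5],None,fx=9,fy=9,interpolation=cv2.INTER_CUBIC)
cv2.imwrite("pics/s6b.png",cv2.convertScaleAbs(q,alpha=2.2))
E
```

```text
172 -16 [246.2 112.6] [260.2 135.6]
172 0 [211.1 135.2] [224.5 158.6]
172 16 [176.1 157.8] [189.  181.4]
191 -16 [265.9 142.7] [279.8 165.8]
191 0 [231.3 164.9] [244.8 188.2]
191 16 [196.9 186.9] [209.9 210.5]
196 -16 [270.9 150.5] [284.9 173.5]
196 0 [236.5 172.5] [250.  195.8]
196 16 [202.3 194.4] [215.2 217.9]
205 -16 [279.9 164.2] [293.8 187.2]
205 0 [245.8 186. ] [259.2 209.3]
205 16 [211.8 207.7] [224.8 231.2]
[-0.9  0.  -0.4]
```

View pics/s6b.png

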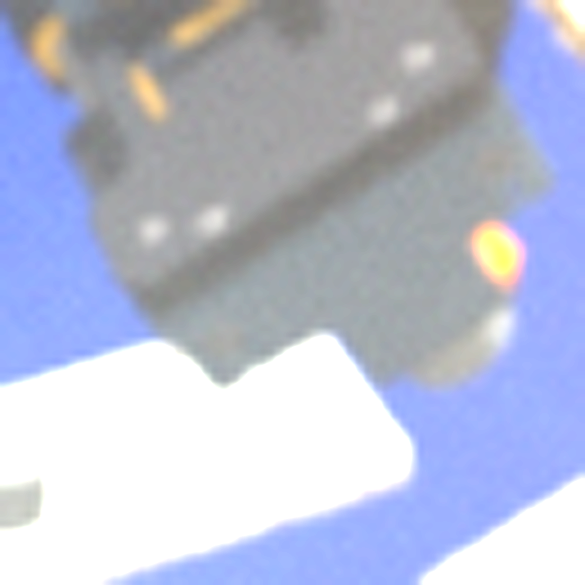

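```bash
python3 - <<'E'
from h import *
np.set_printoptions(precision=1,suppress=True)
for n,box in (("top0",(232,190,266,222)),("side3",(295,155,328,182))):
    f=load(n);p=f["pixels"].astype(int)
    g=cv2.GaussianBlur((p[:,:,0]-p[:,:,2]).astype(np.float32),(0,0),1)
    x0,y0,x1,y1=box; c=g[y0:y1,x0:x1]; print(n,c.min(),c.max())
    v=cv2.normalize(c,None,0,255,cv2.NORM_MINMAX).astype(np.uint8)
    gr=p[y0:y1,x0:x1].mean(2); v2=np.clip((gr-200)*5,0,255).astype(np.uint8)
    cv2.imwrite(f"pics/disc_{n}.png",np.hstack([cv2.resize(a,None,fx=11,fy=11,interpolation=cv2.INTER_CUBIC) for a in(v,v2)]))
    print(plane(f,(249.4 if n=="top0" else 307.5),(205.8 if n=="top0" else 168),4))
E
```

```text
top0 -15.346938 1.3147222
[544.5 296.4   4. ]
side3 -54.937935 33.758427
[549.1 305.6   4. ]
```

View pics/disc_top0.png

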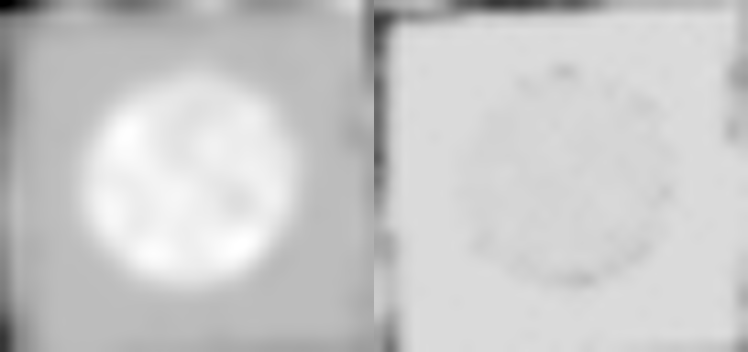

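```bash
python3 - <<'E'
from h import *
delta(np.array([543.5,297,25+60]),toolR(-10),187)
E
```

```text
t 8.15 tcp goal [575.9 295.4 269.2] shift [ 142.   189.5 -111.1] rv [ 0.029  0.635 -0.001] F [0.7 0.1 0.1] q [ 15.   3. 116. -13.  37. 116.] w 27.5
```

Request:
jog_arm:
  series:
    - [[0,20,5],[0,0.04,0],0.2]
    - [[5,45,10],[0,0.1,0],0.2]
    - [[10,72,10],[0.01,0.16,0],0.2]
    - [[20,100,10],[0.01,0.23,0],0.2]
    - [[30,125,5],[0.01,0.3,0],0.2]

```text
time_s: 8.57
ee_pos: [464.4, 232.6, 385.4]
ee_rot: [-170.9, -0.1, -92.7]
force: [0.4, -0.1, 0.4]
gripper_width: 27.7
```

Request:
jog_arm:
  series:
    - [[20,15,-10],[0,0.06,0],0.2]
    - [[45,30,-25],[0.01,0.13,0],0.2]
    - [[70,45,-45],[0.01,0.2,0],0.2]
    - [[95,58,-65],[0.015,0.27,0],0.2]
    - [[110,63,-80],[0.019,0.33,0],0.2]

```text
time_s: 8.98
ee_pos: [576.5, 297.0, 301.7]
ee_rot: [169.9, 0.1, -92.6]
force: [-0.0, 0.2, 0.3]
gripper_width: 27.6
```

```bash
python3 - <<'E'
from h import *
from workcell import imaging
delta(np.array([543.5,297,25+20]),toolR(-10),187)
for n in ("side","top"):
    f=imaging.grab_frame(n); pickle.dump(f,open(f"{n}7.pkl","wb"))
    p=f["pixels"][:,:,::-1]
    u,v=proj(f,(543,297,60)).astype(int)
    q=cv2.resize(p[max(0,v-45):v+45,u-55:u+45],None,fx=7,fy=6,interpolation=cv2.INTER_CUBIC) if 0 else cv2.resize(p[max(0,v-45):v+45,u-55:u+45],None,fx=6,fy=6,interpolation=cv2.INTER_CUBIC)
    cv2.imwrite(f"pics/{n}7.png",cv2.convertScaleAbs(q,alpha=1.4))
E
```

```text
t 8.98 tcp goal [575.9 295.4 229.2] shift [ -0.6  -1.6 -72.6] rv [-0.001 -0.002 -0.003] F [-0.   0.2  0.3] q [ 25.  31.  85.   5.  73. 116.] w 27.6
```

View pics/side7.png

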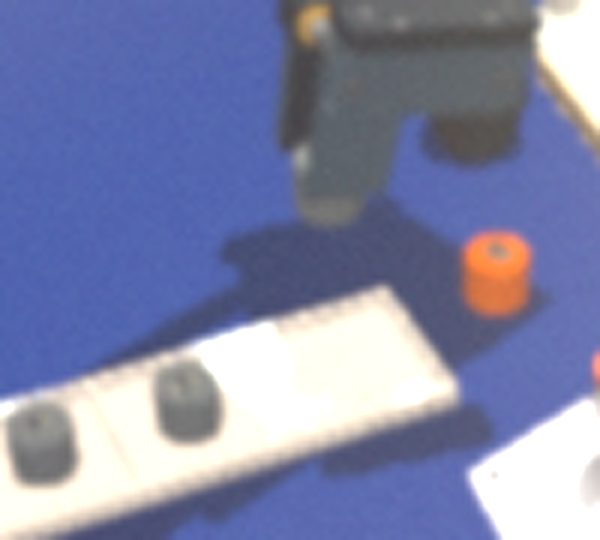

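The mount hangs below the fingertip at about (330,205) in the zoom and looks roughly upright. It pokes out about 8–15 mm. I'll descend and watch the force.

Request:
jog_arm:
  series:
    - [[0,-1,-20],[0,0,0],0.2]
    - [[0,-1,-45],[0,0,0],0.2]
    - [[0,-1,-65],[0,0,0],0.2]
    - [[0,-1,-78],[0,0,0],0.2]
    - [[0,-1,-82],[0,0,0],0.2]
  squeeze: 10

```text
time_s: 9.5
ee_pos: [575.0, 294.2, 215.4]
ee_rot: [169.6, -0.3, -92.7]
force: [-0.5, -0.7, 0.4]
gripper_width: 27.7
```

```bash
python3 - <<'E'
from h import *
from workcell import imaging
delta(np.array([543.5,297,25]),toolR(-10),187)
for n in ("side",):
    f=imaging.grab_frame(n)
    p=f["pixels"][:,:,::-1]
    u,v=proj(f,(543,297,40)).astype(int)
    q=cv2.resize(p[max(0,v-35):v+35,u-45:u+35],None,fx=8,fy=8,interpolation=cv2.INTER_CUBIC)
    cv2.imwrite(f"pics/{n}8.png",cv2.convertScaleAbs(q,alpha=1.4))
E
```

```text
t 9.5 tcp goal [575.9 295.4 209.2] shift [ 0.9  1.2 -6.2] rv [ 0.004 -0.008 -0.002] F [-0.5 -0.7  0.4] q [ 25.  36.  90.   5.  64. 115.] w 27.7
```

View pics/side8.png

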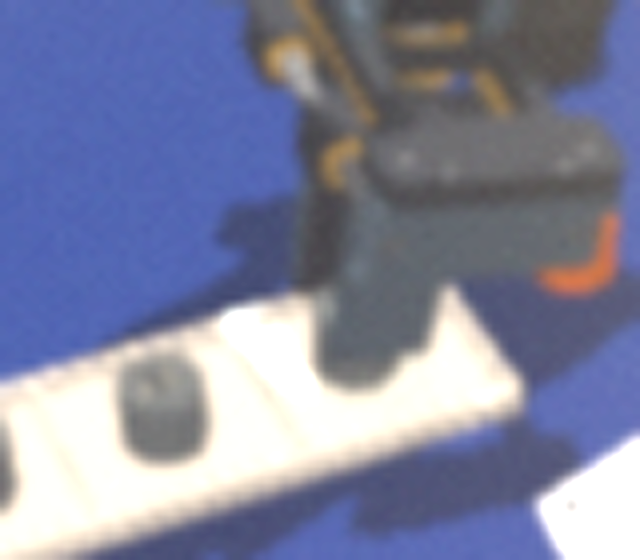

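The mount's bottom is at (358,388) in the zoom, just above the floor. I'll step down slowly.

Request:
jog_arm:
  series:
    - [[1,1,-2],[0,0,0],0.2]
    - [[1,1,-3],[0,0,0],0.2]
    - [[1,1,-4],[0,0,0],0.2]
    - [[1,1,-5],[0,0,0],0.2]
    - [[1,1,-5],[0,0,0],0.2]

```text
time_s: 9.97
ee_pos: [576.4, 295.4, 211.5]
ee_rot: [169.7, -0.2, -92.7]
force: [-0.6, -0.4, -1.5]
gripper_width: 28.1
```

Request:
jog_arm:
  series:
    - [[0,0,-1],[0,0,0],0.2]
    - [[0,0,-2],[0,0,0],0.2]
    - [[0,0,-3],[0,0,0],0.2]
    - [[0,0,-4],[0,0,0],0.2]
    - [[0,0,-4],[0,0,0],0.2]

```text
time_s: 10.38
ee_pos: [576.4, 295.8, 209.6]
ee_rot: [169.7, -0.1, -92.7]
force: [-2.1, 0.1, 9.7]
gripper_width: 28.1
```

```bash
python3 - <<'E'
from h import *
from workcell import imaging
for n in ("side",):
    f=imaging.grab_frame(n)
    p=f["pixels"][:,:,::-1]
    u,v=proj(f,(543,297,30)).astype(int)
    q=cv2.resize(p[max(0,v-30):v+25,u-55:u+25],None,fx=9,fy=9,interpolation=cv2.INTER_CUBIC)
    cv2.imwrite(f"pics/{n}9.png",cv2.convertScaleAbs(q,alpha=1.4))
E
```

```text
(no output)
```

View pics/side9.png

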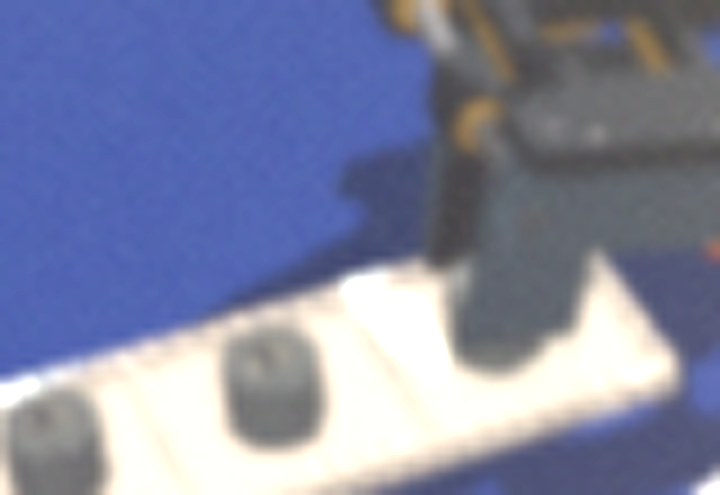

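Request:
jog_arm:
  series:
    - [[0,0,1],[0,0,0],0.25]
    - [[0,0,1],[0,0,0],0.33]
    - [[0,0,1],[0,0,0],0.4]
    - [[0,0,1],[0,0,0],0.5]
    - [[0,0,1],[0,0,0],0.57]

```text
time_s: 10.85
ee_pos: [576.4, 295.7, 210.1]
ee_rot: [169.7, -0.1, -92.7]
force: [-0.6, -0.0, 0.3]
gripper_width: 46.9
```

Request:
jog_arm:
  series:
    - [[0,0,1],[0,0,0],0.6]
    - [[1,0,6],[0,0,0],0.6]
    - [[3,0,20],[0,0,0],0.6]
    - [[7,0,40],[0,0,0],0.6]
    - [[12,0,70],[0,0,0],0.6]

```text
time_s: 11.27
ee_pos: [587.8, 295.4, 278.8]
ee_rot: [169.4, -0.3, -92.7]
force: [0.2, -0.7, 0.4]
gripper_width: 54.6
```

Request:
jog_arm:
  series:
    - [[-20,-20,35],[0,0,0],0.6]
    - [[-45,-45,70],[0,-0.05,0],0.6]
    - [[-75,-70,100],[0,-0.1,0],0.6]
    - [[-105,-100,120],[0,-0.15,0],0.6]
    - [[-140,-125,140],[0,-0.2,0],0.6]

```text
time_s: 11.68
ee_pos: [467.1, 185.3, 407.9]
ee_rot: [-178.9, 0.3, -92.7]
force: [-0.4, -0.7, 1.0]
gripper_width: 54.8
```

Request:
jog_arm:
  series:
    - [[-30,-20,5],[0,0,0],0.6]
    - [[-60,-45,10],[0,0,0],0.6]
    - [[-90,-75,10],[0,0,0],0.6]
    - [[-110,-110,10],[0,0,0],0.6]
    - [[-110,-120,10],[0,0,0],0.6]

```text
time_s: 12.1
ee_pos: [352.6, 62.7, 418.2]
ee_rot: [-179.0, 0.2, -92.7]
force: [-1.6, 1.2, -1.0]
gripper_width: 54.6
```

```bash
python3 - <<'E'
from h import *
from workcell import imaging
for n in ("side","top"):
    f=imaging.grab_frame(n); pickle.dump(f,open(f"{n}10.pkl","wb"))
    p=f["pixels"][:,:,::-1]
    u,v=proj(f,(500,297,20)).astype(int)
    q=cv2.resize(p[max(0,v-45):v+45,u-55:u+55],None,fx=7,fy=6.5,interpolation=cv2.INTER_CUBIC)
    cv2.imwrite(f"pics/{n}10.png",q); print(u-55,v-45)
E
```

```text
236 125
192 180
```

View pics/side10.png

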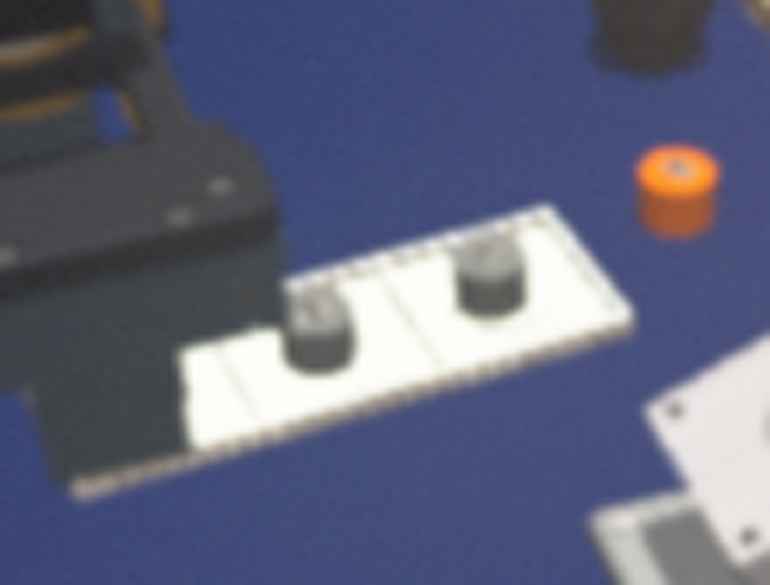

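View pics/top10.png

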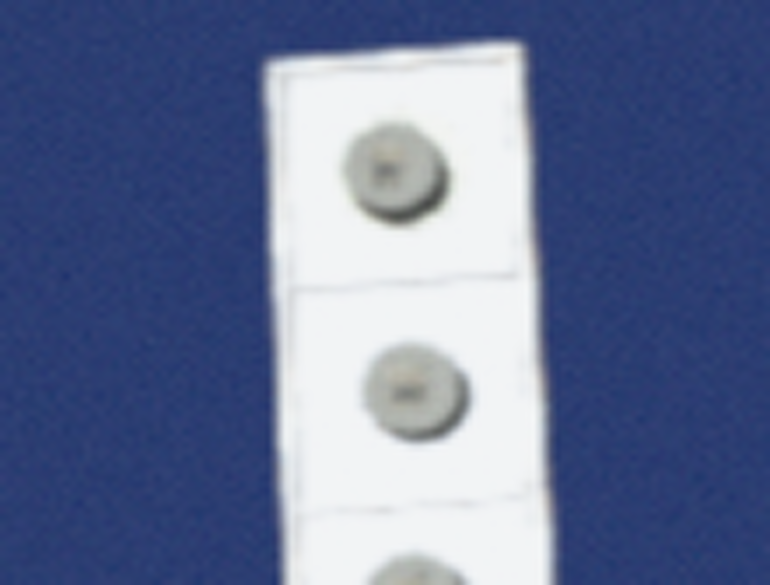

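```bash
python3 - <<'E'
from h import *
np.set_printoptions(precision=1,suppress=True)
print("disc",plane(load("top0"),249.0,206.0,4))
for n in ("top0","top10"):
    f=load(n);p=f["pixels"].astype(int)
    for s,c,l in blobs((p.max(2)<205)&(abs(p[:,:,2]-p[:,:,0])<40),(234,190,270,290),30): 
        print(n,s,c,plane(f,*c,20))
print("face",plane(f,247.4,205.7,29))
f=load("side10"); 
print("side face",plane(f,236+491/7-.5,125+255/6.5-.5,29))
E
```

```text
disc [544.1 297.3   4. ]
top0 [266 190   4  65 102] [267.9 219.1] [511.5 255.4  20. ]
top0 [244 233  15  15 177] [251.1 240.3] [468.5 289.7  20. ]
top0 [244 266  16  15 183] [251.4 272.8] [402.8 288.4  20. ]
top10 [266 190   4  65 102] [267.9 219.1] [511.5 255.4  20. ]
top10 [241 199  16  16 186] [248.5 206.6] [539.2 295.8  20. ]
top10 [244 233  15  15 177] [251.1 240.3] [468.5 289.7  20. ]
top10 [244 266  16  15 183] [251.4 272.8] [402.8 288.5  20. ]
face [539.  296.5  29. ]
side face [541.1 296.4  29. ]
```

The mount is about 5 mm from the centre of the disc (limit 18 mm). It is upright, with the face and rock slice up, and the spares haven't moved. The arm is clear, so I'm handing in.

```bash
python3 - <<'E'
from workcell import env, telemetry
print(telemetry.state()["force"]); print(env.job_done())
E
```

```text
[ 0.65181892 -0.42091712 -0.11333511]
the job is handed in; nothing more can be done
None
```

The mount is now standing in the tray's empty compartment, polished face up and released. I handed the job in at about 12 s of the 51 s allowed; no verdict is reported.

**What I did:** I pushed the lever to its stop with the closed fingers. Then I gripped the raised mount along the well's axis, turned it upright, set it down under light force and moved the arm clear.

**Last checks:**
- **Lever:** after the push, the side picture put the pad at its full 27 mm of travel.
- **Position:** the mount is about 5 mm from the middle of the paper disc from the top camera, and about 3 mm from the side camera. The limit is 18 mm.
- **Flatness:** both views show it standing flat with the rock slice up. I judged this by eye and did not measure the angle.
- **Spares:** both are at the same pixels as at the start.
- **Arm:** the force reading at hand-in was about zero.

**Disagreements:**
- The push hit the stop about 5 mm earlier than my pad height predicted and reached about 55 N at the wrist. That is under the 120 N wrist limit. It was the fingers pressing, so I took the 40 N limit on the arm and gripper body not to apply.
- The raised mount leaned about 10 degrees or more in the well, not the few degrees stated. I allowed for this when setting it down.
- The gripper read about 28 mm on the 30 mm mount, probably from soft pads.

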